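# Break down the returned kit pile into its drawer trays

### The job

The returned kit is piled up in one heap: a card box at the bottom with a hand meter laid across it and a large jar beside the meter, and a small jar on top of the meter. Take the pile apart and set each thing in its own grey insert: the large jar upright in the larger round dish, the small jar upright in the smaller round dish, the meter flat with its face up in the long narrow tray, and the card box flat with its printed top up in the broad tray, each down on the floor of its insert inside the rim. Never tip either jar over, and leave the standing vial and the hand stamp where they are.

Things in the scene. Friction and masses are not known exactly. Their poses are not given: they have to be found in the camera images.
- large_jar_centre (a point): Large screw-cap jar, white with a black lid, 54 mm diameter, 50 mm high; the point is its centre, 25 mm above its underside. z is up along the jar. The lid is its widest part (54 mm) and the top 13 mm; the body below is 52 mm. At the start it stands on the card box beside the meter, a few mm from it, its underside 36 mm above the desk; the line between meter and jar runs along the card box's y axis, so along the box's x axis there is free room on both sides of the jar.
- small_jar_centre (a point): Small screw-cap jar, white with a red lid, 44 mm diameter, 46 mm high; the point is its centre, 23 mm above its underside. z is up along the jar. The lid is its widest part (44 mm) and the top 12 mm; the body below is 42 mm. At the start it stands on the meter, its underside 58 mm above the desk.
- meter_centre (a point): Flat black hand meter with a small display, 42 mm wide (its x), 133 mm long (its y; the last 13 mm at its +y end are two thin pins, the solid case runs from 66 mm on the -y side to 54 mm on the +y side of the point), 22 mm thick (its z, face up); the point is the middle of the whole length, 11 mm above its underside. At the start it lies across the card box, its length along the box's x axis, its underside 36 mm above the desk, with the small jar on it.
- card_box_centre (a point): Closed brown card box, rigid, 64 mm wide (its x), 100 mm long (its y), 36 mm high (its z); the point is its centre, 18 mm above its underside. It stands on the desk at the bottom of the pile.
- large_dish: Larger round grey dish with a felt-grey floor pad, fixed to the desk: 76 mm inside diameter, 82 mm outside; floor 4 mm and rim 10 mm above the desk. Origin at its centre at desk height.
- small_dish: Smaller round grey dish with a felt-grey floor pad, fixed to the desk: 58 mm inside diameter, 64 mm outside; floor 4 mm and rim 10 mm above the desk. Origin at its centre at desk height.
- meter_tray: Long narrow grey tray with a felt-grey floor pad, fixed to the desk: inside 62 mm (its x) by 153 mm (its y), walls 3 mm thick; floor 4 mm and rim 10 mm above the desk. Origin at its centre at desk height. Takes the meter lengthwise, either way round.
- box_tray: Broad grey tray with a felt-grey floor pad, fixed to the desk: inside 84 mm (its x) by 120 mm (its y), walls 3 mm thick; floor 4 mm and rim 10 mm above the desk. Origin at its centre at desk height. Takes the card box lengthwise, either way round.
- vial_centre (a point): Bystander: white sample vial with a blue cap standing upright, 24 mm diameter, 62 mm high, loose; the point is its centre, 31 mm above the desk.
- stamp_centre (a point): Bystander: wooden hand stamp standing upright, 25 x 38 mm foot, 66 mm high, loose; the point is its centre, 33 mm above the desk.
Things that resemble listed ones, but are neither listed nor needed, are in the scene too. What is shaped like the part that bears card_box_centre but purple or yellow is not meant.

How it is judged:
By the outcome, as a careful person would: the job done as asked, in the order asked, and still so for the second after the job is handed in, with the robot touching nothing.
It also fails if it takes over 120 s, if anything falls off the work surface, if the arm or the gripper's body presses on something with over 40 N, if the wrist force passes 120 N, or if a joint passes its speed limit or range.

### The arm

A 7-joint arm with a two-finger parallel gripper is mounted at the origin on a cart in front of the work surface, level with it; the furniture and walls round the work are solid. World frame = base frame: x ahead of the robot, y to its left, z up, the work surface at z = 0. Lengths are in m, angles in rad, forces in N, time in s.
With the tool pointing down it reaches from about 0.35 to 0.9 m from the base axis. Payload 8.1 kg.
Tool frame: the origin (TCP) lies midway between the tips of the shut fingers; the grasp point (between the pads) lies 19 mm behind it; z points along the fingers, y is the line along which they close (so a half turn about z gives the same grasp; the last joint's range is limited). The gripper opens to 92 mm and grips with 3 to 60 N. Pads are 19 mm wide; open, the fingers measure 130 mm over their backs; the gripper's body (75 mm by 190 mm) begins 47 mm behind the grasp point.
Start: joints at [1.058, 0.434, 0.025, 1.573, -0.012, 1.134, -0.075], TCP at [0.249, -0.573, 0.227] pointing down, gripper open.
Joint ranges: [-2.62, 2.62], [-0.44, 2.09], [-1.27, 1.32], [0.08, 2.57], [-1.32, 4.46], [0.12, 2], [-2.74, 2.74]. Speed limits (rad/s): [2.22, 2.22, 3.01, 3.01, 3.14, 3.14, 3.14].

### API

Orientations are given as a rotation vector (axis times angle).
In Python, from cell import readout, get_image, calibration, ticket gives the robot as it stands. The module is installed in compiled form; this text tells all that it offers.
- The arm moves only by the tool move_arm, never from a script. Its argument "series" is a list of rows, each a list of 6 numbers: the shift along the world's x, y, z as a fraction of full scale, then the turn, a rotation vector about the world's x, y, z as a fraction of full scale. A call has 1 to 5 rows; each row is the pose to reach, as a shift and turn from the pose commanded when the call began; what a row does not reach only later rows make up. Full scale, the value 1, is 0.75 m for a shift and 60 degrees for a turn. A row lasts 1/10 s, in which the tool goes at most 50 mm and 8.59 degrees, less where a joint would pass 70% of its speed; a pose out of reach is approached as far as the arm can. A call with a number of a shift or a turn outside -1 to 1 is refused whole. A call with a gripper value outside its range is refused whole. "claw" is the opening, from -1 (shut) to 1 (fully open), so that 0 is half open, set as the call begins (left out, the last holds). The fingers move at their own pace and stop on an object; "squeeze" is the grip in N (left out, the last holds). Time passes only in rows, so rows that repeat a pose let the fingers close. It gives the time, the measured TCP pose, the force, the opening and the grip force at its end, in the units of the state.
- readout.observe(): the state, without advancing time (a new reading comes with each control period).
- get_image(name): name is "scene" or "top"; returns (picture, depth): 480x640x3 uint8, red, green, blue; 480x640 float32, m along the optical axis (not along the pixel's ray), 0 where there is no reading.
- calibration(name): a dict with "fx", "fy", "cx", "cy" (pixels), "view" (4x4, takes a point from world to camera coordinates). Camera axes: x right, y down, z forward; pixel columns grow to the right and rows downward; lengths in m; the calibration is good to about 2 mm. A picture is of the moment at which its call begins. calibration takes no time and is no camera call.
- ticket.sign_off(): hands the job in; it is judged then, once.
The state is a dict: "clock": time; "joints": joint angles; "dq": joint speeds; "joint_efforts": joint torques, N m; "position": TCP position; "ee_rot": TCP orientation; "force": force on the tool from outside, world axes, zero at the start; "ft_torque": the same for the moment, N m; "width": opening from 0.0 (shut) to 1.0 (fully open); "gripper_force": force on a finger pad.
Only numpy, scipy, OpenCV 4.12 (cv2) and the standard library are available. Lean on these libraries where they do the work, as an engineer would, in place of code of your own. Each camera call takes 0.05 s, during which the arm holds its last target. There are 200 camera calls.

## Working session

There is one attempt and no reset: what is moved stays moved. The work goes in short steps, Python scripts to look and compute and a tool call to move; the robot and the scene stay as the last step left them, time stands still between calls to the robot, and variables do not carry over. Pictures are saved under pics/ and viewed, at most 14 in all, crops included, and the job is handed in when it is done.

Besides the shell and the picture viewer there is one more tool, called after "Request:" as name(argument=value, ...) on one line, values as JSON. move_arm: Moves the arm, as the interface text tells. Shift numbers are shares of 0.75 m and turn numbers shares of 60 degrees, none past 1 either way. Its arguments: {"type":"object","properties":{"series":{"type":"array"},"claw":{"type":"number"},"squeeze":{"type":"number"}},"required":["series"]}

```bash
mkdir -p pics
cat > h.py <<'E'
import numpy as np,cv2
from cell import readout,get_image,calibration,ticket
def grab(name,tag):
    im,d=get_image(name); np.savez(f'{tag}.npz',im=im,d=d); cv2.imwrite(f'pics/{tag}.png',im[:,:,::-1]); return im,d
def world(name,d):
    c=calibration(name); v,u=np.indices(d.shape)
    p=np.stack([(u-c['cx'])/c['fx']*d,(v-c['cy'])/c['fy']*d,d,np.ones_like(d)],-1)
    return (p@np.linalg.inv(c['view']).T)[...,:3]
def ray(name,u,v,z):
    c=calibration(name); T=np.linalg.inv(c['view']); r=T[:3,:3]@np.array([(u-c['cx'])/c['fx'],(v-c['cy'])/c['fy'],1]); o=T[:3,3]
    return o+r*(z-o[2])/r[2]
E
python3 - <<'E'
from h import *
print(readout.observe())
for n in('top','scene'): grab(n,n+'0'); print(calibration(n))
E
```

```text
{'clock': 0.0, 'joints': array([ 1.05842407,  0.43518236,  0.0249824 ,  1.5740925 , -0.01160853,
        1.13398301, -0.07511087]), 'dq': array([ 1.61865108e-03,  3.45128631e-05,  2.36513701e-04,  1.03473225e-03,
        1.03163826e-03, -1.16559247e-03,  1.28138771e-03]), 'joint_efforts': array([-3.44534385e-05, -6.67844796e+01,  9.84750912e-01, -3.14457464e+01,
       -6.04730565e-02,  4.31915629e-02,  1.73208823e-04]), 'position': array([ 0.24874555, -0.57281969,  0.22597208]), 'ee_rot': array([-3.07448839e+00, -6.38736102e-01,  6.89638285e-04]), 'force': array([ 0.13182095,  0.27279909, -0.78630116]), 'ft_torque': array([ 0.04884797, -0.04990709, -0.03243165]), 'gripper_force': 0.0, 'width': 1.0001219495581302}
{'fx': 476.6361983343449, 'fy': 476.6361983343449, 'cx': 314.7541805144806, 'cy': 245.05306397727807, 'view': array([[-0.00984201, -0.99980135, -0.01733204, -0.14171115],
       [-0.98079345,  0.01302862, -0.1946136 ,  0.53427722],
       [ 0.19480075,  0.01508376, -0.98072685,  1.57977239],
       [ 0.        ,  0.        ,  0.        ,  1.        ]])}
{'fx': 500.08504606260715, 'fy': 500.08504606260715, 'cx': 320.9485729998756, 'cy': 230.95756806407508, 'view': array([[ 0.96421083, -0.26468802, -0.01541833, -0.56589936],
       [-0.20729779, -0.71633898, -0.66624777,  0.03210372],
       [ 0.16530305,  0.6455995 , -0.74557104,  1.40844996],
       [ 0.        ,  0.        ,  0.        ,  1.        ]])}
```

View pics/top0.png

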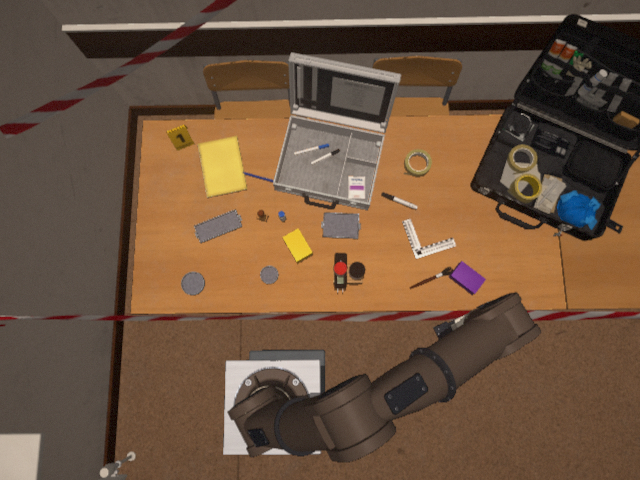

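View pics/scene0.png

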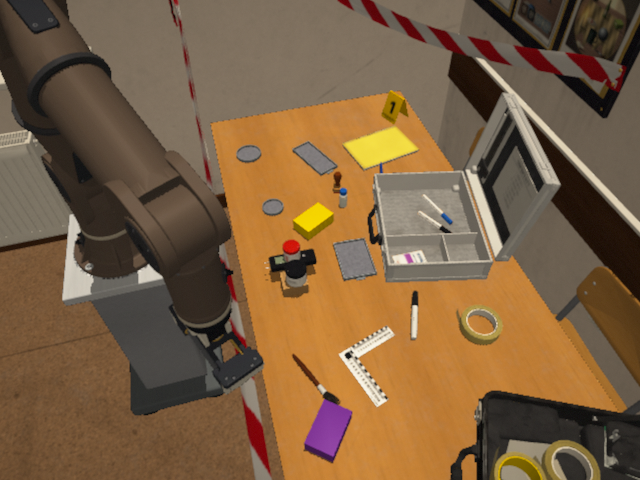

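The top view shows the pile at about (348,270), the large dish at (193,284), the small dish at (269,275), the meter tray at (219,226) and the box tray at (341,226). The stamp is at (262,215) and the vial at (282,216). The scene view shows the same layout.

Run:
```python
from h import *
z=np.load('top0.npz'); im,d=z['im'],z['d']; W=world('top',d)
hsv=cv2.cvtColor(im,cv2.COLOR_RGB2HSV)
def blob(m,name,zc=None):
    n,l,s,c=cv2.connectedComponentsWithStats(m.astype(np.uint8))
    for i in range(1,n):
        if s[i,4]>25:
            mm=l==i; cnt=cv2.findContours(mm.astype(np.uint8),0,1)[0][0][:,0]
            zz=np.median(W[mm][:,2]) if zc is None else zc
            P=np.array([ray('top',u,v,zz)[:2] for u,v in cnt]).astype(np.float32)
            r=cv2.minAreaRect(P*1000); print(name,c[i].round(),s[i,4],'z',round(float(np.median(W[mm][:,2])),3),'rect',np.round(r[0],1),np.round(r[1],1),round(r[2],1),'circ',np.round(cv2.minEnclosingCircle(P*1000)[1],1))
reg=np.zeros(d.shape,bool); reg[190:312,140:400]=1
H,S,V=hsv[...,0],hsv[...,1],hsv[...,2]
blob(reg&(S<75)&(V>60)&(V<190),'grey',.007)
blob(reg&((H<6)|(H>174))&(S>180)&(V>120),'red')
blob(reg&(V<50),'dark')
blob(reg&(H>100)&(H<125)&(S>150),'blue')
for u,v in[(350,318),(250,318),(450,318),(357,270),(341,260),(340,268),(340,282),(356,283),(262,215),(282,216)]: print(u,v,W[v,u].round(3))
c=im[180:310,170:400]; cv2.imwrite('pics/c.png',cv2.resize(im[235:300,300:400],None,fx=8,fy=8,interpolation=2)[:,:,::-1])
s=np.load('scene0.npz')['im']; a=cv2.resize(s[225:305,245:345],None,fx=7,fy=7,interpolation=2)[:,:,::-1]; cv2.imwrite('pics/s.png',a)
```

```text
grey [336. 197.] 823 z 0.038 rect [ 707.5 -185.2] [338.1  70.6] 89.1 circ 169.1
grey [218. 226.] 841 z 0.004 rect [616.  197.2] [ 66.8 170.5] 21.8 circ 85.5
grey [341. 225.] 884 z 0.004 rect [ 613.4 -239. ] [138.   91.7] 86.6 circ 75.0
grey [269. 274.] 252 z 0.005 rect [439.2  14.9] [59.8 59.3] 0.3 circ 31.7
grey [193. 283.] 425 z 0.004 rect [412.6 279.4] [77.5 80.4] 2.0 circ 41.6
grey [340. 280.] 51 z 0.058 rect [ 418.6 -233.5] [20.8 24.4] 88.9 circ 15.9
red [340. 268.] 133 z 0.103 rect [ 444.7 -230.7] [39.3 39.8] 89.0 circ 21.5
350 318 [ 0.277 -0.252  0.232]
250 318 [0.279 0.04  0.252]
450 318 [ 0.274 -0.55   0.211]
357 270 [ 0.439 -0.287  0.089]
341 260 [ 0.479 -0.236  0.053]
340 268 [ 0.445 -0.231  0.1  ]
340 282 [ 0.404 -0.231  0.058]
356 283 [ 0.402 -0.286  0.039]
262 215 [0.638 0.033 0.063]
282 216 [ 0.633 -0.037  0.067]
```

View pics/c.png

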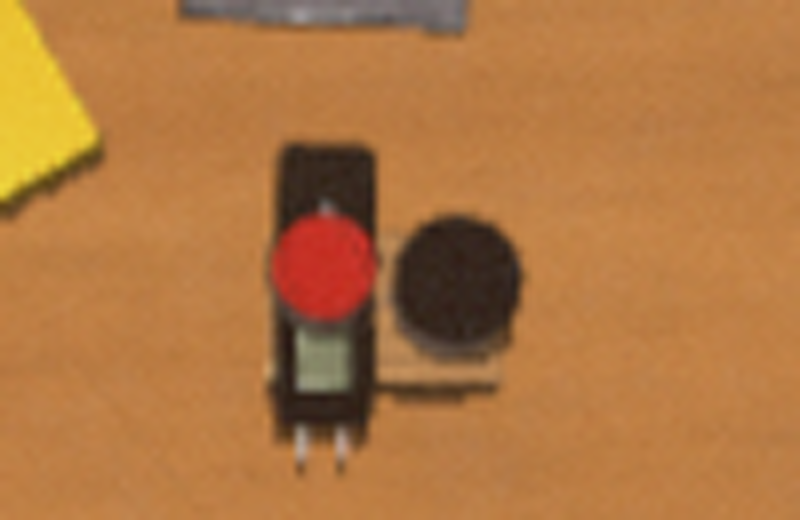

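View pics/s.png

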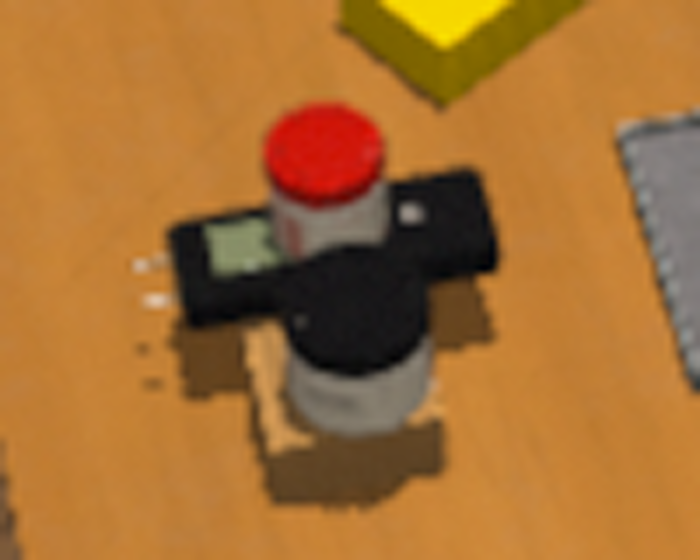

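The crops show the meter with its pins towards −x, the small jar on the middle of it, and the large jar on its −y side. The brown box is barely visible beneath.

Run:
```python
from h import *
for n in('top','scene'):
    z=np.load(n+'0.npz'); im,d=z['im'],z['d']; W=world(n,d); hsv=cv2.cvtColor(im,cv2.COLOR_RGB2HSV)
    S,V=hsv[...,1],hsv[...,2]; X,Y,Z=W[...,0],W[...,1],W[...,2]
    def near(x,y,r,lo,hi): return (np.hypot(X-x,Y-y)<r)&(Z>lo)&(Z<hi)
    def rep(m,t,h):
        m=cv2.morphologyEx(m.astype(np.uint8),cv2.MORPH_OPEN,np.ones((3,3)))
        c=max(cv2.findContours(m,0,1)[0],key=cv2.contourArea)[:,0]
        P=np.array([ray(n,u,v,h)[:2]*1000 for u,v in c],np.float32); r=cv2.minAreaRect(P)
        M=cv2.moments(m,True); q=ray(n,M['m10']/M['m00'],M['m01']/M['m00'],h)[:2]*1000
        Q=np.array([ray(n,u,v,h)[:2] for v,u in np.argwhere(m)]); e=np.linalg.eigh(np.cov(Q.T))[1][:,1]
        print(n,t,'cen',q.round(1),'rect',np.round(r[0],1),np.round(r[1],1),round(r[2],1),'pca',round(np.degrees(np.arctan2(e[1],e[0]))%180,1))
    rep(near(.44,-.287,.045,.078,.1),'bigjar',.086)
    rep(near(.445,-.231,.04,.093,.115),'smalljar',.104)
    rep(near(.445,-.235,.1,.05,.068)&(V<95),'meter',.058)
    g=(S<75)&(V>50)&(V<190)
    for t,x,y,r in(('mtray',.616,.197,.1),('btray',.613,-.237,.08),('sdish',.44,.015,.05),('ldish',.413,.28,.06)): rep(near(x,y,r,-.02,.02)&g,t,.008)
    rep(near(.636,.033,.05,.015,.08),'stamp',.04); rep(near(.633,-.037,.025,.05,.08),'vial',.06)
    m=near(.62,-.24,.25,.045,.4)&(X<.75)&(Y<-.02); print('case minx',np.sort(X[m])[:300:30].round(3))
    for lo in np.arange(.64,.76,.015):
        k=(abs(X-lo)<.008)&(abs(Y+.24)<.12)&(Z>-.02); print(round(lo,3),Z[k].max().round(3) if k.any() else None,end='; ')
    print()
```

```text
top bigjar cen [ 444. -288.] rect [ 444.8 -285.7] [49.6 43.4] 89.3 pca 78.5
top smalljar cen [ 442.3 -229.9] rect [ 442.8 -230.6] [39.4 36.4] 89.3 pca 65.2
top meter cen [ 453.7 -232.7] rect [ 487.2 -234.7] [37.3 30.7] 88.7 pca 176.8
top mtray cen [615.3 197.7] rect [615.7 197.3] [ 66.8 169.7] 21.8 pca 111.7Traceback (most recent call last):
  File "<stdin>", line 17, in <module>
  File "<stdin>", line 11, in rep
  File "h.py", line 10, in ray
    c=calibration(name); T=np.linalg.inv(c['view']); r=T[:3,:3]@np.array([(u-c['cx'])/c['fx'],(v-c['cy'])/c['fy'],1]); o=T[:3,3]
ValueError: time passes only in moves, steps and waits
```

```bash
cat >> h.py <<'E'
import functools
calibration=functools.lru_cache(None)(calibration)
E
python3 - <<'E'
from h import *
for n in('top','scene'):
    z=np.load(n+'0.npz'); im,d=z['im'],z['d']; W=world(n,d); hsv=cv2.cvtColor(im,cv2.COLOR_RGB2HSV)
    S,V=hsv[...,1],hsv[...,2]; X,Y,Z=W[...,0],W[...,1],W[...,2]
    def near(x,y,r,lo,hi): return (np.hypot(X-x,Y-y)<r)&(Z>lo)&(Z<hi)
    def rep(m,t,h):
        m=cv2.morphologyEx(m.astype(np.uint8),cv2.MORPH_OPEN,np.ones((2,2)))
        if not m.any(): print(n,t,'none'); return
        c=max(cv2.findContours(m,0,1)[0],key=cv2.contourArea)[:,0]
        P=np.array([ray(n,u,v,h)[:2]*1000 for u,v in c],np.float32); r=cv2.minAreaRect(P)
        M=cv2.moments(m,True); q=ray(n,M['m10']/M['m00'],M['m01']/M['m00'],h)[:2]*1000
        Q=np.array([ray(n,u,v,h)[:2] for v,u in np.argwhere(m)]); e=np.linalg.eigh(np.cov(Q.T))[1][:,1]
        print(n,t,'cen',q.round(1),'rect',np.round(r[0],1),np.round(r[1],1),round(r[2],1),'pca',round(np.degrees(np.arctan2(e[1],e[0]))%180,1))
    if n=='scene':
        rep(near(.44,-.287,.045,.078,.1),'bigjar',.086)
        rep(near(.445,-.231,.04,.093,.115),'smalljar',.104)
        rep(near(.445,-.235,.1,.05,.068)&(V<95),'meter',.058)
    g=(S<75)&(V>50)&(V<190)
    for t,x,y,r in(('mtray',.616,.197,.1),('btray',.613,-.237,.08),('sdish',.44,.015,.05),('ldish',.413,.28,.06)): rep(near(x,y,r,-.02,.02)&g,t,.008)
    rep(near(.636,.033,.03,.02,.08),'stamp',.05); rep(near(.633,-.037,.025,.03,.08),'vial',.06)
    for lo in np.arange(.64,.76,.015):
        k=(abs(X-lo)<.008)&(abs(Y+.24)<.12)&(Z>-.02); print(round(lo,3),Z[k].max().round(3) if k.any() else None,end='; ')
    print()
E
```

```text
top mtray cen [611.8 193.7] rect [612.1 193.3] [ 66.7 170.3] 21.8 pca 111.4
top btray cen [ 608.4 -242.7] rect [ 608.4 -240.9] [134.9  88.9] 86.4 pca 88.0
top sdish cen [435.7  10.2] rect [435.5  11.2] [59.7 59.3] 0.3 pca 73.8
top ldish cen [408.9 275. ] rect [409.  275.5] [77.4 80.3] 2.0 pca 74.8
top stamp cen [642.   37.7] rect [641.8  37.9] [21.9 20.9] 0.6 pca 27.4
top vial cen [633.7 -36.3] rect [632.8 -36. ] [25.1 20.7] 0.1 pca 23.6
0.64 0.015; 0.655 0.016; 0.67 0.082; 0.685 0.079; 0.7 0.083; 0.715 0.081; 0.73 0.083; 0.745 0.082; 
scene bigjar cen [ 443.6 -287.2] rect [ 446.1 -282.5] [78.1 52.1] 74.0 pca 87.9
scene smalljar cen [ 446.6 -238.1] rect [ 447.1 -237. ] [45.7 43.1] 73.9 pca 77.9
scene meter cen [ 453.  -242.8] rect [ 487.3 -241.8] [41.5 38.9] 81.2 pca 0.1
scene mtray cen [620.6 184.2] rect [620.2 185.3] [ 70.6 166.9] 21.8 pca 111.4
scene btray cen [ 614.1 -249.6] rect [ 614.4 -248.5] [137.5  89.5] 86.8 pca 86.9
scene sdish cen [442.5   5.4] rect [443.    6.4] [63.5 56.6] 77.5 pca 88.9
scene ldish cen [416.2 268.9] rect [417.3 270.4] [83.7 75.8] 79.2 pca 85.2
scene stamp cen [648.5  32.4] rect [647.5  30.7] [57.7 21.1] 73.1 pca 73.4
scene vial cen [641.1 -49.9] rect [642.  -48.1] [49.7 20.2] 73.2 pca 71.9
0.64 0.013; 0.655 0.015; 0.67 0.082; 0.685 0.081; 0.7 0.079; 0.715 0.079; 0.73 0.081; 0.745 0.078;
```

Request:
move_arm(series=[[0,0,0.23,0,0,0],[0,0,0.23,0,0,0],[0,0,0.23,0,0,0],[0,0,0.23,0,0,0]], claw=1)

```text
clock: 0.5
position: [0.2493, -0.5741, 0.4042]
ee_rot: [3.07, 0.638, 0.003]
force: [0.1, 0.7, 0.1]
width: 0.999
gripper_force: 0.0
```

Request:
move_arm(series=[[0.13,0.227,0,0,0,0.533],[0.13,0.227,0,0,0,0.533],[0.13,0.227,0,0,0,0.533],[0.13,0.227,0,0,0,0.533],[0.13,0.227,0,0,0,0.533]])

```text
clock: 1.0
position: [0.3507, -0.3967, 0.3997]
ee_rot: [-2.77, -1.48, -0.005]
force: [0.5, -1.4, -0.2]
width: 1.001
gripper_force: 0.0
```

Request:
move_arm(series=[[0.13,0.227,0,0,0,0.533],[0.13,0.227,0,0,0,0.533],[0.13,0.227,0,0,0,0.533],[0.13,0.227,0,0,0,0.533],[0.13,0.227,0,0,0,0.533]])

```text
clock: 1.5
position: [0.4468, -0.2263, 0.3993]
ee_rot: [-2.256, -2.185, -0.004]
force: [-0.0, -0.3, 0.4]
width: 0.997
gripper_force: 0.0
```

Request:
move_arm(series=[[0,0,-0.1,0,0,0],[0,0,-0.2,0,0,0],[0,0,-0.28,0,0,0],[0,0,-0.28,0,0,0]])

```text
clock: 1.9
position: [0.4433, -0.2336, 0.1974]
ee_rot: [2.273, 2.168, -0.0]
force: [0.2, -0.2, -0.3]
width: 1.001
gripper_force: 0.0
```

Request:
move_arm(series=[[0,0,-0.06,0,0,0],[0,0,-0.11,0,0,0],[0,0,-0.15,0,0,0],[0,0,-0.15,0,0,0],[0,0,-0.15,0,0,0]])

```text
clock: 2.4
position: [0.4438, -0.2332, 0.087]
ee_rot: [-2.271, -2.169, 0.001]
force: [0.1, 0.5, 1.0]
width: 1.0
gripper_force: 0.0
```

Run:
```python
from h import *
im,d=grab('scene','s1'); cv2.imwrite('pics/s1c.png',cv2.resize(im[170:330,200:400],None,fx=4,fy=3.75)[:,:,::-1]); print(readout.observe()['position'])
```

```text
[ 0.4446204  -0.23345673  0.08788728]
```

View pics/s1c.png

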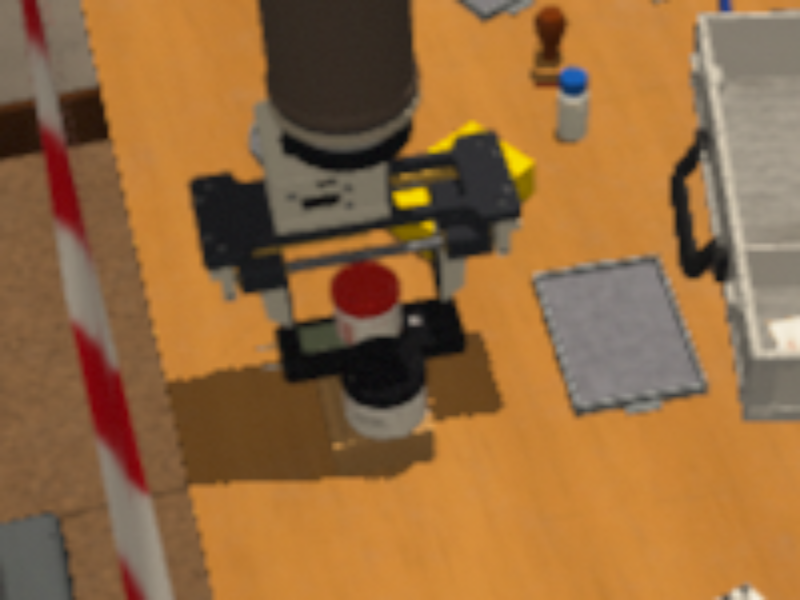

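The view shows the open fingers on either side of the small jar along x, about 10 mm above the grasp height.

Request:
move_arm(series=[[0,0.001,-0.014,0,0,0],[0,0.001,-0.014,0,0,0]])

```text
clock: 2.65
position: [0.4441, -0.2322, 0.0764]
ee_rot: [2.27, 2.17, 0.0]
force: [0.1, 0.4, -0.6]
width: 1.002
gripper_force: 0.0
```

Request:
move_arm(series=[[0,0,0,0,0,0],[0,0,0,0,0,0],[0,0,0,0,0,0],[0,0,0,0,0,0],[0,0,0,0,0,0]], claw=-1, squeeze=15)

```text
clock: 3.15
position: [0.4441, -0.232, 0.0764]
ee_rot: [2.27, 2.171, 0.0]
force: [-0.2, -0.1, -1.0]
width: 0.615
gripper_force: 0.0
```

Request:
move_arm(series=[[0,0,0,0,0,0],[0,0,0,0,0,0],[0,0,0,0,0,0],[0,0,0,0,0,0],[0,0,0,0,0,0]])

```text
clock: 3.65
position: [0.4441, -0.232, 0.0763]
ee_rot: [2.27, 2.171, 0.0]
force: [0.1, -0.6, 0.0]
width: 0.477
gripper_force: 15.0
```

Request:
move_arm(series=[[0,0,0.02,0,0,0],[0,0,0.06,0,0,0],[0,0,0.11,0,0,0],[0,0,0.1333,0,0,0]])

```text
clock: 4.05
position: [0.445, -0.2322, 0.1789]
ee_rot: [2.268, 2.169, 0.002]
force: [0.3, -0.7, -1.5]
width: 0.479
gripper_force: 15.0
```

Request:
move_arm(series=[[0,0.02,0,0,0,0],[0,0.07,0,0,0,0],[-0.002,0.13,0,0,0,0],[-0.004,0.18,0,0,0,0],[-0.005,0.22,0,0,0,0]])

```text
clock: 4.55
position: [0.4389, -0.0639, 0.1753]
ee_rot: [-2.267, -2.173, 0.001]
force: [0.3, -0.2, -0.3]
width: 0.473
gripper_force: 15.0
```

Request:
move_arm(series=[[0,0.05,0,0,0,0],[0,0.09,0,0,0,0],[0,0.108,0,0,0,0],[0,0.108,0,0,0,0]])

```text
clock: 4.95
position: [0.4392, 0.0168, 0.1754]
ee_rot: [-2.264, -2.175, 0.001]
force: [-0.2, -0.9, -0.0]
width: 0.475
gripper_force: 15.0
```

Request:
move_arm(series=[[0,0,-0.05,0,0,0],[0,0,-0.1,0,0,0],[0,0,-0.14,0,0,0],[0,0,-0.17,0,0,0],[0,0,-0.17,0,0,0]])

```text
clock: 5.45
position: [0.4374, 0.013, 0.0459]
ee_rot: [-2.268, -2.168, 0.008]
force: [-0.0, -0.3, 0.2]
width: 0.477
gripper_force: 15.0
```

Run:
```python
from h import *
im,d=grab('scene','s2'); cv2.imwrite('pics/s2c.png',cv2.resize(im[130:310,200:380],None,fx=3.3,fy=3.3)[:,:,::-1]); print(readout.observe()['position'])
```

```text
[0.43857931 0.0133239  0.04751188]
```

View pics/s2c.png

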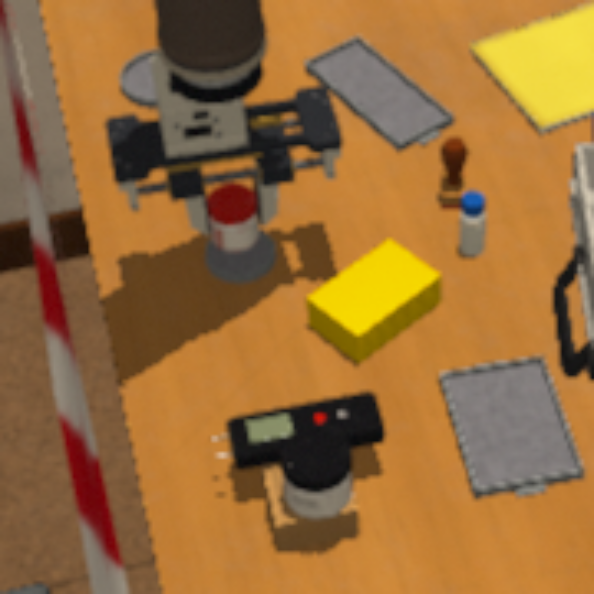

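The small jar hangs over the small dish, with its base about 25 mm above the floor. The meter and large jar are undisturbed.

Request:
move_arm(series=[[0.002,0,-0.014,0,0,0],[0.002,0,-0.026,0,0,0],[0.002,0,-0.03,0,0,0],[0.002,0,-0.034,0,0,0],[0.002,0,-0.034,0,0,0]])

```text
clock: 6.0
position: [0.4417, 0.014, 0.0231]
ee_rot: [2.271, 2.171, -0.0]
force: [0.0, 0.4, 0.2]
width: 0.472
gripper_force: 15.0
```

Request:
move_arm(series=[[0,0,-0.001,0,0,0],[0,0,-0.001,0,0,0]])

```text
clock: 6.2
position: [0.4419, 0.014, 0.0226]
ee_rot: [2.27, 2.171, 0.001]
force: [0.8, -0.4, -0.8]
width: 0.473
gripper_force: 15.0
```

Request:
move_arm(series=[[0,0,0,0,0,0],[0,0,0,0,0,0],[0,0,0,0,0,0],[0,0,0,0,0,0],[0,0,0,0,0,0]], claw=1)

```text
clock: 6.7
position: [0.4417, 0.014, 0.0225]
ee_rot: [2.271, 2.171, 0.0]
force: [0.7, -0.4, 0.9]
width: 0.856
gripper_force: 0.0
```

Request:
move_arm(series=[[0,0,0.02,0,0,0],[0,0,0.06,0,0,0],[0,0,0.12,0,0,0],[0,0,0.17,0,0,0],[0,0,0.17,0,0,0]])

```text
clock: 7.2
position: [0.4446, 0.0146, 0.1544]
ee_rot: [2.267, 2.167, 0.009]
force: [0.1, -0.7, -0.4]
width: 1.002
gripper_force: 0.0
```

```bash
cat >> h.py <<'E'
def fit(n,m,h,t,k=3):
    m=m.astype(np.uint8)
    if k: m=cv2.morphologyEx(m,cv2.MORPH_OPEN,np.ones((k,k)))
    if not m.any(): print(n,t,'none'); return
    c=max(cv2.findContours(m,0,1)[0],key=cv2.contourArea); f=cv2.drawContours(np.zeros_like(m),[c],-1,1,-1)
    Q=np.array([ray(n,u,v,h)[:2]*1000 for v,u in np.argwhere(f)],np.float32); r=cv2.minAreaRect(Q); e=np.linalg.eigh(np.cov(Q.T))[1][:,1]
    print(n,t,'cen',Q.mean(0).round(1),'rect',np.round(r[0],1),np.round(r[1],1),round(r[2],1),'pca',round(np.degrees(np.arctan2(e[1],e[0]))%180,1))
def near(W,x,y,r,lo,hi): return (np.hypot(W[...,0]-x,W[...,1]-y)<r)&(W[...,2]>lo)&(W[...,2]<hi)
E
python3 - <<'E'
from h import *
for n in('top','scene'):
    im,d=grab(n,n+'3'); W=world(n,d); V=im.max(2)
    fit(n,near(W,.444,-.287,.045,.074,.1)&(V<80),.086,'bigjar')
    fit(n,near(W,.445,-.233,.09,.046,.07)&(V<110)&(W[...,1]>-.262),.058,'meter')
    fit(n,near(W,.44,.014,.05,.035,.07),.05,'smalljar')
    cv2.imwrite(f'pics/{n}3c.png',cv2.resize(im[200:300,250:370] if n=='top' else im[180:310,230:350],None,fx=4.5,fy=4.5)[:,:,::-1])
a,b=[cv2.imread(f'pics/{n}3c.png') for n in('top','scene')]
h=min(len(a),len(b)); cv2.imwrite('pics/m3.png',cv2.resize(np.hstack([a[:h],b[:h]]),(800,330)))
E
```

```text
top bigjar cen [ 439.8 -286.1] rect [ 439.8 -287.3] [46.4 46.7] 89.3 pca 1.2
top meter cen [ 448.4 -233.2] rect [ 443.2 -232.1] [ 40.5 119.1] 88.7 pca 179.9
top smalljar none
scene bigjar cen [ 441.8 -290.5] rect [ 441.4 -289.7] [55.7 52.3] 74.0 pca 80.5
scene meter cen [ 476.  -235.7] rect [ 469.4 -239.2] [44.3 70. ] 87.3 pca 159.3
scene smalljar cen [441.7  10.1] rect [441.7  10.3] [45.6 44.6] 73.8 pca 89.5
```

View pics/m3.png

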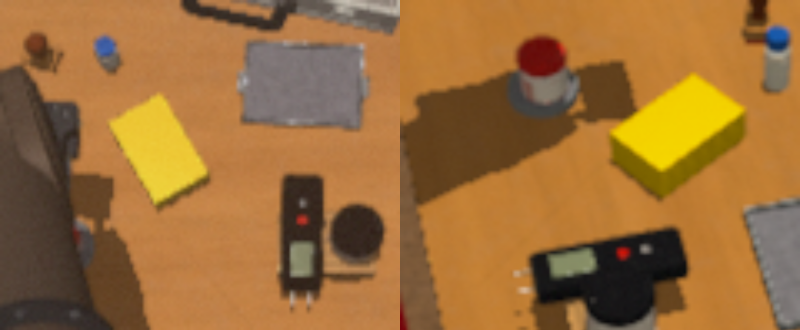

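The small jar stands centred in the small dish, and the trays have small tabs at their ends. The meter's face is fully visible and the large jar is clear along x.

Request:
move_arm(series=[[0,-0.05,0,0,0,0],[0,-0.11,0,0,0,0],[0,-0.17,0,0,0,0],[0,-0.23,0,0,0,0],[0,-0.29,0,0,0,0]])

```text
clock: 7.8
position: [0.4404, -0.205, 0.1484]
ee_rot: [-2.268, -2.17, 0.002]
force: [1.0, 0.6, -0.1]
width: 0.998
gripper_force: 0.0
```

Request:
move_arm(series=[[0,-0.06,0,0,0,0],[0,-0.111,0,0,0,0],[0,-0.111,0,0,0,0],[0,-0.111,-0.04,0,0,0],[0,-0.111,-0.08,0,0,0]])

```text
clock: 8.3
position: [0.4415, -0.2863, 0.0883]
ee_rot: [-2.271, -2.17, -0.0]
force: [-0.1, -0.0, -0.5]
width: 1.0
gripper_force: 0.0
```

Request:
move_arm(series=[[0,0,-0.02,0,0,0],[0,0,-0.035,0,0,0],[0,0,-0.0413,0,0,0],[0,0,-0.0413,0,0,0]])

```text
clock: 8.7
position: [0.4415, -0.2862, 0.0583]
ee_rot: [-2.269, -2.171, 0.0]
force: [-0.4, -0.5, 0.4]
width: 1.002
gripper_force: 0.0
```

Request:
move_arm(series=[[0,0,0,0,0,0],[0,0,0,0,0,0],[0,0,0,0,0,0],[0,0,0,0,0,0],[0,0,0,0,0,0]], claw=-1, squeeze=20)

```text
clock: 9.2
position: [0.4418, -0.2869, 0.0593]
ee_rot: [2.27, 2.171, 0.0]
force: [-0.4, -0.3, -0.3]
width: 0.616
gripper_force: 0.0
```

Request:
move_arm(series=[[0,0,0,0,0,0],[0,0,0,0,0,0],[0,0,0,0,0,0]])

```text
clock: 9.5
position: [0.4418, -0.2869, 0.0592]
ee_rot: [2.27, 2.171, 0.0]
force: [-1.2, -0.3, 4.3]
width: 0.586
gripper_force: 20.0
```

Request:
move_arm(series=[[0,0,0.02,0,0,0],[0,0,0.06,0,0,0],[0,0,0.11,0,0,0],[0,0,0.15,0,0,0],[0,0,0.16,0,0,0]])

```text
clock: 10.0
position: [0.4433, -0.2874, 0.1821]
ee_rot: [2.267, 2.168, 0.002]
force: [-0.1, -1.0, -0.5]
width: 0.585
gripper_force: 20.0
```

Request:
move_arm(series=[[0,0.02,0,0,0,0],[0,0.06,0,0,0,0],[0,0.11,0,0,0,0],[0,0.16,0,0,0,0],[0,0.21,0,0,0,0]])

```text
clock: 10.5
position: [0.4401, -0.1267, 0.1773]
ee_rot: [-2.268, -2.17, 0.002]
force: [0.4, 0.7, 0.0]
width: 0.583
gripper_force: 20.0
```

Request:
move_arm(series=[[0,0.05,0,0,0,0],[0,0.1,0,0,0,0],[0,0.15,0,0,0,0],[0,0.2,0,0,0,0],[0,0.25,0,0,0,0]])

```text
clock: 11.0
position: [0.4398, 0.0602, 0.1774]
ee_rot: [-2.269, -2.171, 0.003]
force: [1.1, -0.8, -1.3]
width: 0.588
gripper_force: 20.0
```

Request:
move_arm(series=[[-0.008,0.05,0,0,0,0],[-0.016,0.1,0,0,0,0],[-0.024,0.15,0,0,0,0],[-0.03,0.2,0,0,0,0],[-0.034,0.25,0,0,0,0]])

```text
clock: 11.5
position: [0.4138, 0.247, 0.1773]
ee_rot: [-2.269, -2.172, 0.004]
force: [0.9, -1.1, -1.1]
width: 0.585
gripper_force: 20.0
```

Request:
move_arm(series=[[-0.0024,0.03,0,0,0,0],[-0.0024,0.043,0,0,0,0],[-0.0024,0.043,-0.04,0,0,0],[-0.0024,0.043,-0.1,0,0,0],[-0.0024,0.043,-0.15,0,0,0]])

```text
clock: 12.0
position: [0.4134, 0.2764, 0.064]
ee_rot: [-2.271, -2.171, 0.003]
force: [0.8, 0.2, -0.9]
width: 0.587
gripper_force: 20.0
```

Run:
```python
from h import *
im,d=grab('scene','s4'); cv2.imwrite('pics/s4c.png',cv2.resize(im[80:280,180:350],None,fx=3,fy=3)[:,:,::-1]); print(readout.observe()['position'])
```

```text
[0.41084091 0.27412755 0.05904135]
```

View pics/s4c.png

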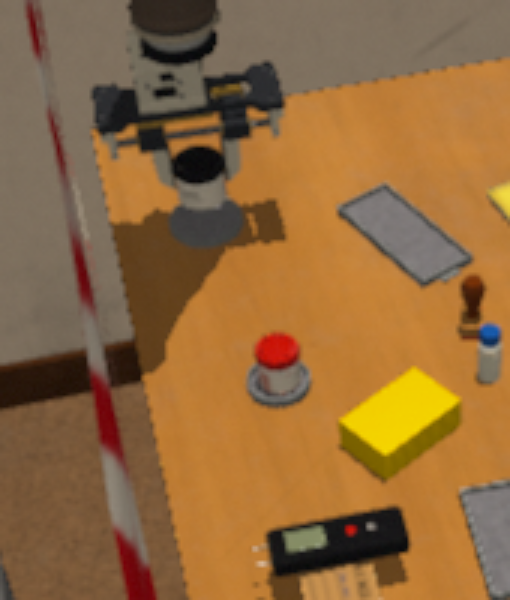

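The large jar hangs above the large dish and the small jar is standing well in its own dish. Lowering and releasing the large jar now.

Request:
move_arm(series=[[0,0,-0.015,0,0,0],[0,0,-0.032,0,0,0],[0,0,-0.044,0,0,0],[0,0,-0.049,0,0,0],[0,0,-0.052,0,0,0]])

```text
clock: 12.55
position: [0.4147, 0.2782, 0.0278]
ee_rot: [2.271, 2.171, 0.001]
force: [1.2, -0.4, -1.2]
width: 0.583
gripper_force: 20.0
```

Request:
move_arm(series=[[0,0,0,0,0,0],[0,0,0,0,0,0]])

```text
clock: 12.75
position: [0.4147, 0.2782, 0.028]
ee_rot: [2.27, 2.171, 0.001]
force: [-0.3, 0.4, -1.1]
width: 0.589
gripper_force: 20.0
```

Request:
move_arm(series=[[0,0,-0.001,0,0,0],[0,0,-0.001,0,0,0]])

```text
clock: 12.95
position: [0.4148, 0.2782, 0.0272]
ee_rot: [2.27, 2.171, 0.001]
force: [0.2, -0.6, 2.6]
width: 0.589
gripper_force: 20.0
```

Request:
move_arm(series=[[0,0,0,0,0,0],[0,0,0,0,0,0],[0,0,0,0,0,0],[0,0,0,0,0,0],[0,0,0,0,0,0]], claw=1)

```text
clock: 13.45
position: [0.4144, 0.2779, 0.0267]
ee_rot: [2.271, 2.171, -0.0]
force: [-0.1, -0.1, 0.6]
width: 0.963
gripper_force: 0.0
```

Request:
move_arm(series=[[0,0,0.02,0,0,0],[0,0,0.06,0,0,0],[0,0,0.12,0,0,0],[0,0,0.18,0,0,0],[0,0,0.203,0,0,0]])

```text
clock: 13.95
position: [0.4155, 0.2794, 0.183]
ee_rot: [2.27, 2.171, 0.008]
force: [1.3, 0.3, 0.2]
width: 1.001
gripper_force: 0.0
```

Run:
```python
from h import *
print(readout.observe()['position'])
for n in('top','scene'):
    im,d=grab(n,n+'5'); W=world(n,d); V=im.max(2).astype(int); R=im[...,0].astype(int);B=im[...,2].astype(int)
    if n=='top':
        fit(n,near(W,.445,-.233,.09,.044,.07)&(V<110),.058,'meter')
        fit(n,near(W,.44,-.26,.09,.024,.047)&(V>90),.036,'box')
        cv2.imwrite('pics/t5.png',cv2.resize(im[240:300,310:390],None,fx=8,fy=8)[:,:,::-1])
    fit(n,near(W,.414,.278,.05,.035,.08),.054,'bigjar')
cv2.imwrite('pics/s5.png',cv2.resize(im[225:305,245:345],None,fx=6,fy=6)[:,:,::-1])
a,b=cv2.imread('pics/t5.png'),cv2.imread('pics/s5.png'); cv2.imwrite('pics/m5.png',cv2.resize(np.hstack([cv2.resize(a,(640,480)),cv2.resize(b,(600,480))]),(800,310)))
```

```text
[0.41550299 0.27943055 0.18304456]
top meter cen [ 449.4 -233.6] rect [ 443.2 -232.1] [ 40.5 119.1] 88.7 pca 179.9
top box cen [ 434.  -282.5] rect [ 433.5 -282.2] [51.2 62.1] 88.7 pca 2.5
top bigjar none
scene bigjar cen [415.1 267.4] rect [414.3 268.1] [69.  51.7] 79.7 pca 89.7
```

View pics/m5.png

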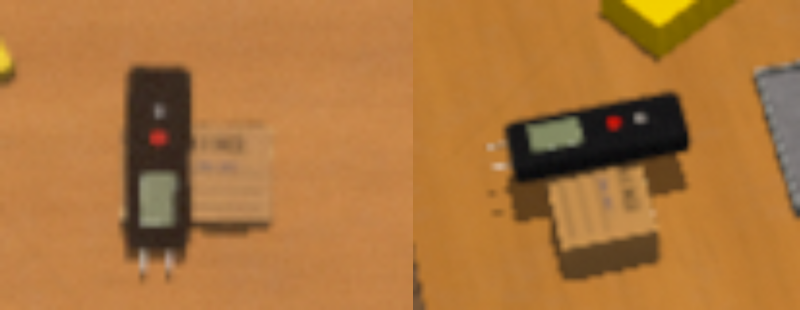

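The large jar has been released in its dish. The meter lies clear on the box, the printed top faces up, and the box's x range is roughly 0.40 to 0.47 m. The meter is next, gripped across its width.

Request:
move_arm(series=[[0.002,-0.04,0,0,0,0.1],[0.005,-0.09,0,0,0,0.2],[0.008,-0.14,0,0,0,0.32],[0.011,-0.19,0,0,0,0.42],[0.0133,-0.2269,0,0,0,0.508]])

```text
clock: 14.55
position: [0.4235, 0.105, 0.1777]
ee_rot: [-1.616, -2.693, 0.003]
force: [-0.2, 1.0, 0.6]
width: 1.003
gripper_force: 0.0
```

Request:
move_arm(series=[[0.002,-0.045,0,0,0,0.1],[0.005,-0.09,0,0,0,0.2],[0.008,-0.135,0,0,0,0.3],[0.011,-0.18,0,0,0,0.4],[0.0133,-0.2269,0,0,0,0.508]])

```text
clock: 15.05
position: [0.4336, -0.0637, 0.1779]
ee_rot: [-0.848, -3.023, 0.0]
force: [1.6, -0.0, 0.5]
width: 0.997
gripper_force: 0.0
```

Request:
move_arm(series=[[0.002,-0.045,0,0,0,0.1],[0.005,-0.09,0,0,0,0.2],[0.008,-0.135,0,0,0,0.3],[0.011,-0.18,0,0,0,0.4],[0.0133,-0.2269,0,0,0,0.508]])

```text
clock: 15.55
position: [0.4437, -0.2336, 0.1778]
ee_rot: [-0.024, -3.14, -0.001]
force: [0.4, -0.5, -0.1]
width: 0.997
gripper_force: 0.0
```

Request:
move_arm(series=[[0,0,0,0,0,0],[0,0,-0.03,0,0,0],[0,0,-0.08,0,0,0],[0,0,-0.12,0,0,0],[0,0,-0.12,0,0,0]])

```text
clock: 16.05
position: [0.4412, -0.2309, 0.085]
ee_rot: [-0.03, -3.134, -0.006]
force: [-0.4, 0.7, 0.9]
width: 1.001
gripper_force: 0.0
```

Request:
move_arm(series=[[0,0,-0.02,0,0,0],[0,0,-0.04,0,0,0],[0,0,-0.05,0,0,0],[0,0,-0.0573,0,0,0],[0,0,-0.0573,0,0,0]])

```text
clock: 16.55
position: [0.4444, -0.2324, 0.0461]
ee_rot: [-0.031, -3.141, -0.0]
force: [0.6, -0.2, 0.1]
width: 1.0
gripper_force: 0.0
```

Request:
move_arm(series=[[0,0,0,0,0,0],[0,0,0,0,0,0],[0,0,0,0,0,0],[0,0,0,0,0,0],[0,0,0,0,0,0]], claw=-1, squeeze=30)

```text
clock: 17.05
position: [0.4444, -0.2326, 0.0462]
ee_rot: [0.031, 3.141, -0.0]
force: [0.2, -0.3, 0.1]
width: 0.615
gripper_force: 0.0
```

Request:
move_arm(series=[[0,0,0,0,0,0],[0,0,0,0,0,0],[0,0,0,0,0,0],[0,0,0,0,0,0],[0,0,0,0,0,0]])

```text
clock: 17.55
position: [0.4444, -0.2326, 0.046]
ee_rot: [-0.031, -3.141, 0.0]
force: [-0.5, -0.0, 0.7]
width: 0.453
gripper_force: 30.0
```

Request:
move_arm(series=[[0,0,0.02,0,0,0],[0,0,0.06,0,0,0],[0,0,0.11,0,0,0],[0,0,0.15,0,0,0],[0,0,0.16,0,0,0]])

```text
clock: 18.05
position: [0.4459, -0.2328, 0.1689]
ee_rot: [0.031, 3.137, -0.003]
force: [0.2, 0.4, -1.7]
width: 0.453
gripper_force: 30.0
```

Request:
move_arm(series=[[0.008,0.02,0,0,0,-0.04],[0.025,0.06,0,0,0,-0.12],[0.042,0.1,0,0,0,-0.2],[0.06,0.144,0,0,0,-0.29],[0.078,0.187,0,0,0,-0.375]])

```text
clock: 18.55
position: [0.5025, -0.0912, 0.1649]
ee_rot: [-0.65, -3.072, 0.0]
force: [0.5, -0.4, -1.7]
width: 0.452
gripper_force: 30.0
```

Request:
move_arm(series=[[0.015,0.037,0,0,0,-0.075],[0.031,0.075,0,0,0,-0.15],[0.047,0.112,0,0,0,-0.225],[0.062,0.15,0,0,0,-0.3],[0.078,0.187,0,0,0,-0.375]])

```text
clock: 19.05
position: [0.561, 0.0489, 0.1647]
ee_rot: [-1.235, -2.887, 0.002]
force: [-0.7, 0.3, -1.1]
width: 0.456
gripper_force: 30.0
```

Request:
move_arm(series=[[0.02,0.05,0,0,0,-0.1],[0.04,0.1,0,0,0,-0.19],[0.06,0.15,0,0,0,-0.28],[0.078,0.187,0,0,0,-0.374],[0.078,0.187,0,0,0,-0.374]])

```text
clock: 19.55
position: [0.6195, 0.1941, 0.1646]
ee_rot: [-1.765, -2.596, -0.003]
force: [-0.1, 0.2, -1.0]
width: 0.451
gripper_force: 30.0
```

Request:
move_arm(series=[[0,0,-0.04,0,0,0],[0,0,-0.09,0,0,0],[0,0,-0.12,0,0,0],[0,0,-0.12,0,0,0],[0,0,-0.12,0,0,0]])

```text
clock: 20.05
position: [0.6195, 0.1878, 0.0756]
ee_rot: [-1.769, -2.595, 0.002]
force: [-0.2, -0.1, -1.3]
width: 0.456
gripper_force: 30.0
```

Run:
```python
from h import *
o=readout.observe(); print(o['position'],o['ee_rot'])
im,d=grab('scene','s6'); cv2.imwrite('pics/s6c.png',cv2.resize(im[100:220,230:380],None,fx=5,fy=5)[:,:,::-1])
```

```text
[0.61950284 0.18775014 0.07564572] [-1.76896373e+00 -2.59531680e+00  1.80183519e-03]
```

View pics/s6c.png

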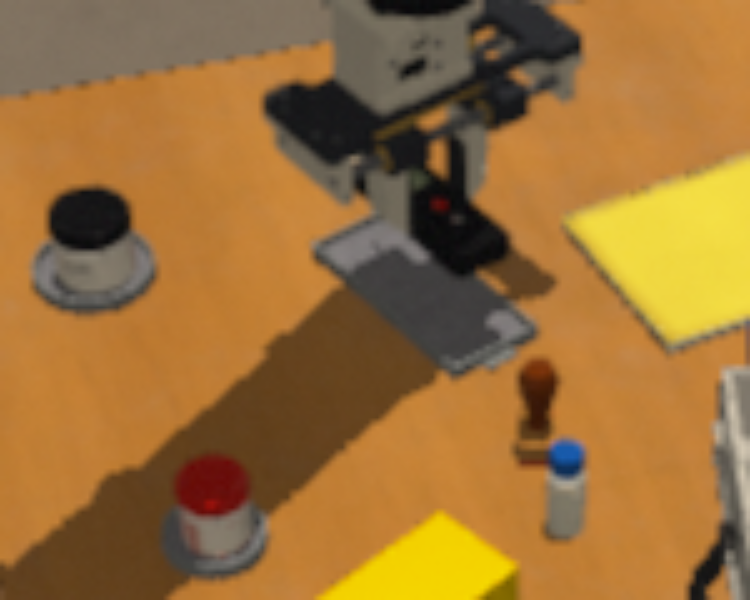

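The meter is aligned above its tray. The tray's opposite rim corners show at crop (315,245) and (535,330). Both jars, the stamp and the vial are standing.

Run:
```python
from h import *
q=lambda u,v:ray('scene',230+u/5-.4,100+v/5-.4,.010)[:2].round(4)
for p in((315,245),(535,330),(455,372),(425,287.5)): print(p,q(*p))
im=np.load('s6.npz')['im'];W=world('scene',np.load('s6.npz')['d'])
fit('scene',near(W,.62,.19,.1,.07,.105)&(im.max(2)<75)&(W[...,2]<.094),.087,'meter',0)
```

```text
(315, 245) [0.5595 0.2548]
(535, 330) [0.6751 0.1316]
(455, 372) [0.6154 0.1074]
(425, 287.5) [0.6184 0.1921]
scene meter cen [627.4 158.3] rect [624.6 165.4] [ 51.5 110.7] 10.7 pca 94.8
```

Request:
move_arm(series=[[0,0,-0.02,0,0,0],[0,0,-0.045,0,0,0],[0,0,-0.065,0,0,0],[0,0,-0.076,0,0,0],[0,0,-0.08,0,0,0]])

```text
clock: 20.6
position: [0.6195, 0.188, 0.015]
ee_rot: [-1.769, -2.595, 0.002]
force: [0.2, -0.0, -1.4]
width: 0.451
gripper_force: 30.0
```

Request:
move_arm(series=[[0,0,-0.002,0,0,0],[0,0,-0.002,0,0,0],[0,0,-0.002,0,0,0]])

```text
clock: 20.9
position: [0.6203, 0.1884, 0.0152]
ee_rot: [1.769, 2.595, 0.001]
force: [-0.8, -0.5, -1.9]
width: 0.457
gripper_force: 30.0
```

Request:
move_arm(series=[[0,0,-0.0013,0,0,0],[0,0,-0.0013,0,0,0]])

```text
clock: 21.1
position: [0.6204, 0.1884, 0.0141]
ee_rot: [1.769, 2.595, 0.001]
force: [-0.1, -0.0, 1.2]
width: 0.458
gripper_force: 30.0
```

Request:
move_arm(series=[[0,0,0,0,0,0],[0,0,0,0,0,0],[0,0,0,0,0,0],[0,0,0,0,0,0],[0,0,0,0,0,0]], claw=1)

```text
clock: 21.6
position: [0.6199, 0.1882, 0.0135]
ee_rot: [1.769, 2.596, 0.0]
force: [0.0, 0.0, 0.3]
width: 0.838
gripper_force: 0.0
```

Request:
move_arm(series=[[0,0,0.02,0,0,0],[0,0,0.06,0,0,0],[0,0,0.12,0,0,0],[0,0,0.18,0,0,0],[0,0,0.2,0,0,0]])

```text
clock: 22.1
position: [0.6219, 0.1897, 0.17]
ee_rot: [1.767, 2.592, 0.011]
force: [0.8, 0.5, -0.2]
width: 1.002
gripper_force: 0.0
```

Run:
```python
from h import *
o=readout.observe(); print(o['position'],o['ee_rot'])
im,d=grab('scene','s7'); t,dt=grab('top','t7'); W=world('top',dt); V=t.max(2)
fit('top',near(W,.44,-.258,.09,.026,.047),.036,'box')
W=world('scene',d); fit('scene',near(W,.44,-.258,.09,.03,.047),.036,'box')
a=cv2.resize(im[110:210,260:360],(400,400)); b=cv2.resize(t[235:305,315:385],(400,400)); cv2.imwrite('pics/m7.png',np.hstack([a,b])[:,:,::-1])
```

```text
[0.62193121 0.18972694 0.17000411] [1.76690378 2.59246231 0.01054029]
top box cen [ 435.  -258.1] rect [ 435.3 -258.1] [99.2 65.1] 88.3 pca 84.4
scene box cen [ 437.2 -260.9] rect [ 437.1 -259.5] [103.3  64.7] 87.9 pca 88.1
```

View pics/m7.png

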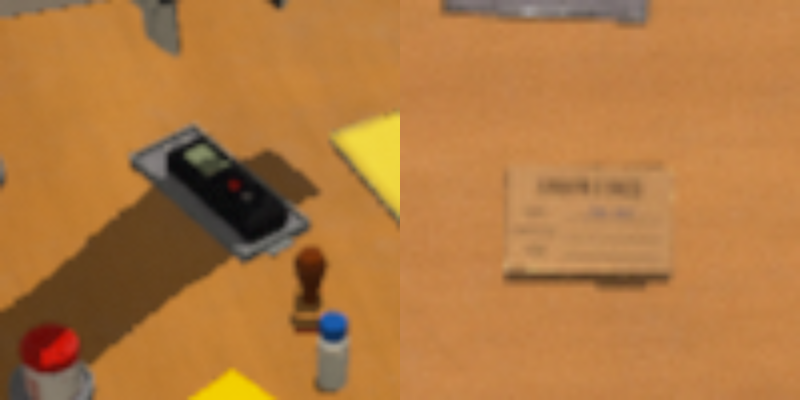

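The meter lies face up inside its tray. The box is clear, printed top up, centred near (0.436, −0.259).

Request:
move_arm(series=[[-0.01,-0.03,0,0,0,-0.02],[-0.028,-0.07,0,0,0,-0.05],[-0.046,-0.115,0,0,0,-0.08],[-0.064,-0.157,0,0,0,-0.1],[-0.082,-0.199,0,0,0,-0.129]])

```text
clock: 22.7
position: [0.5568, 0.0374, 0.1624]
ee_rot: [-1.941, -2.468, 0.003]
force: [0.1, -1.0, -0.7]
width: 1.002
gripper_force: 0.0
```

Request:
move_arm(series=[[-0.016,-0.04,0,0,0,-0.026],[-0.033,-0.08,0,0,0,-0.052],[-0.049,-0.12,0,0,0,-0.078],[-0.066,-0.16,0,0,0,-0.104],[-0.082,-0.199,0,0,0,-0.129]])

```text
clock: 23.2
position: [0.4952, -0.1116, 0.1626]
ee_rot: [-2.104, -2.331, 0.002]
force: [0.7, 0.5, 0.8]
width: 1.003
gripper_force: 0.0
```

Request:
move_arm(series=[[-0.02,-0.05,0,0,0,-0.03],[-0.04,-0.1,0,0,0,-0.06],[-0.062,-0.15,0,0,0,-0.1],[-0.082,-0.199,0,0,0,-0.129],[-0.082,-0.199,0,0,0,-0.129]])

```text
clock: 23.7
position: [0.4315, -0.2651, 0.1624]
ee_rot: [-2.265, -2.175, 0.005]
force: [-0.3, 0.3, -0.1]
width: 1.001
gripper_force: 0.0
```

Request:
move_arm(series=[[0,0,-0.04,0,0,0],[0,0,-0.09,0,0,0],[0,0,-0.13,0,0,0],[0,0,-0.13,0,0,0],[0,0,-0.13,0,0,0]])

```text
clock: 24.2
position: [0.435, -0.2589, 0.0659]
ee_rot: [-2.254, -2.186, 0.001]
force: [-0.8, 0.5, -0.9]
width: 1.001
gripper_force: 0.0
```

Request:
move_arm(series=[[0.001,0,-0.02,0,0,0],[0.001,0,-0.04,0,0,0],[0.001,0,-0.05,0,0,0],[0.001,0,-0.0545,0,0,0],[0.001,0,-0.0545,0,0,0]])

```text
clock: 24.7
position: [0.4365, -0.2596, 0.0257]
ee_rot: [2.255, 2.186, 0.0]
force: [-0.1, -0.2, -0.1]
width: 0.995
gripper_force: 0.0
```

Request:
move_arm(series=[[0,0,0,0,0,0],[0,0,0,0,0,0],[0,0,0,0,0,0],[0,0,0,0,0,0],[0,0,0,0,0,0]], claw=-1, squeeze=30)

```text
clock: 25.2
position: [0.4363, -0.2596, 0.0254]
ee_rot: [2.255, 2.186, 0.0]
force: [-1.4, 0.5, 2.6]
width: 0.69
gripper_force: 30.0
```

Request:
move_arm(series=[[0,0,0,0,0,0],[0,0,0,0,0,0],[0,0,0,0,0,0]])

```text
clock: 25.5
position: [0.4364, -0.2596, 0.0254]
ee_rot: [2.255, 2.186, 0.0]
force: [-0.7, 0.7, 5.6]
width: 0.694
gripper_force: 30.0
```

Request:
move_arm(series=[[0,0,0.01,0,0,0],[0,0,0.04,0,0,0],[0,0,0.08,0,0,0],[0,0,0.11,0,0,0],[0,0,0.12,0,0,0]])

```text
clock: 26.0
position: [0.437, -0.2599, 0.1173]
ee_rot: [2.254, 2.185, 0.001]
force: [0.3, -0.1, -1.9]
width: 0.692
gripper_force: 30.0
```

Request:
move_arm(series=[[0.02,0.003,0,0,0,0],[0.07,0.008,0,0,0,0],[0.13,0.014,0,0,0,-0.01],[0.19,0.02,0,0,0,-0.02],[0.2356,0.0255,0,0,0,-0.023]])

```text
clock: 26.5
position: [0.6156, -0.2389, 0.1133]
ee_rot: [-2.28, -2.159, -0.0]
force: [0.9, -0.1, -1.6]
width: 0.691
gripper_force: 30.0
```

Request:
move_arm(series=[[0,0,0,0,0,0],[0,0,-0.03,0,0,0],[0,0,-0.06,0,0,0],[0,0,-0.075,0,0,0],[0,0,-0.075,0,0,0]])

```text
clock: 27.0
position: [0.6111, -0.2397, 0.056]
ee_rot: [-2.279, -2.157, 0.004]
force: [-0.8, 0.5, -1.7]
width: 0.692
gripper_force: 30.0
```

Run:
```python
from h import *
o=readout.observe(); print(o['position'],o['ee_rot'])
im,d=grab('scene','s8'); cv2.imwrite('pics/s8c.png',cv2.resize(im[170:300,290:450],None,fx=4.5,fy=4.5)[:,:,::-1])
```

```text
[ 0.61114936 -0.23970751  0.05604018] [-2.2785711  -2.15656428  0.0036572 ]
```

View pics/s8c.png

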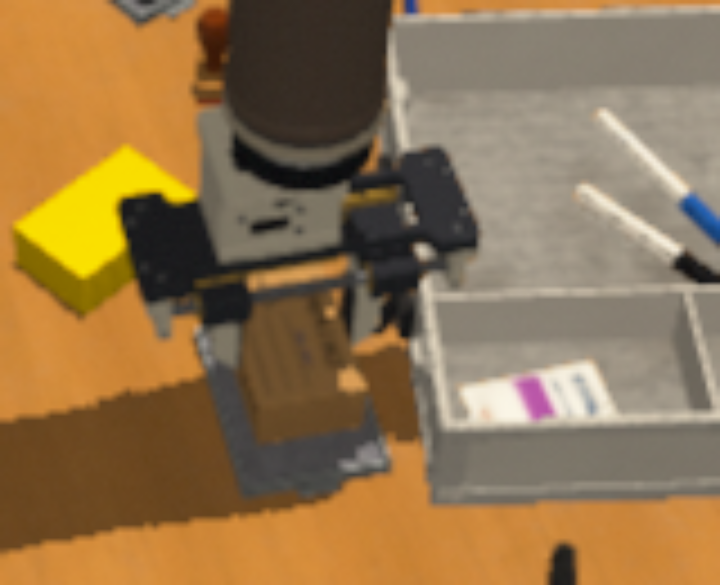

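The box hangs over its tray, with the case's black handle close to the right finger at about (400,310). Checking the handle's position before lowering further.

Run:
```python
from h import *
for n,f in(('top','top0'),('scene','scene0')):
    z=np.load(f+'.npz'); W=world(n,z['d']); dark=z['im'].max(2)<70
    m=dark&(W[...,0]>.61)&(W[...,0]<.70)&(W[...,1]<-.08)&(W[...,1]>-.32)&(W[...,2]>.008)
    P=W[m]; print(n,len(P),P.min(0).round(3),P.max(0).round(3))
    for y in np.arange(-.28,-.1,.02):
        k=P[abs(P[:,1]-y)<.01]
        if len(k): print(round(y,2),len(k),k.min(0).round(3),k.max(0).round(3))
```

```text
top 111 [ 0.67  -0.23   0.018] [ 0.699 -0.115  0.061]
-0.24 1 [ 0.688 -0.23   0.051] [ 0.688 -0.23   0.051]
-0.22 25 [ 0.671 -0.227  0.021] [ 0.692 -0.213  0.061]
-0.2 20 [ 0.67  -0.21   0.022] [ 0.682 -0.192  0.039]
-0.18 17 [ 0.673 -0.189  0.018] [ 0.685 -0.171  0.035]
-0.16 15 [ 0.678 -0.168  0.02 ] [ 0.69  -0.153  0.034]
-0.14 17 [ 0.682 -0.15   0.022] [ 0.694 -0.132  0.036]
-0.12 16 [ 0.69  -0.129  0.022] [ 0.699 -0.115  0.044]
scene 167 [ 0.67  -0.233  0.02 ] [ 0.699 -0.117  0.059]
-0.24 17 [ 0.682 -0.233  0.03 ] [ 0.691 -0.23   0.053]
-0.22 57 [ 0.671 -0.23   0.021] [ 0.696 -0.21   0.059]
-0.2 20 [ 0.67  -0.209  0.022] [ 0.683 -0.191  0.034]
-0.18 22 [ 0.677 -0.19   0.02 ] [ 0.685 -0.17   0.033]
-0.16 19 [ 0.68  -0.169  0.023] [ 0.691 -0.151  0.033]
-0.14 21 [ 0.684 -0.148  0.022] [ 0.696 -0.13   0.032]
-0.12 11 [ 0.691 -0.127  0.024] [ 0.699 -0.117  0.04 ]
```

Run:
```python
from h import *
z=np.load('s8.npz'); W=world('scene',z['d'])
for u,v in((160,300),(162,315),(163,328),(163,335),(455,265),(458,280),(400,305),(215,310),(395,325)): print((u,v),W[int(170+v/4.5),int(290+u/4.5)].round(3))
m=(W[...,2]>.085)&(W[...,2]<.25)&(abs(W[...,1]+.24)<.06)&(W[...,0]>.5)&(W[...,0]<.73)
for x in np.arange(.51,.72,.015):
    k=m&(abs(W[...,0]-x)<.0075); print(round(x,3),np.sort(W[k][:,2])[:3].round(3))
```

```text
(160, 300) [ 0.525 -0.273  0.161]
(162, 315) [ 0.527 -0.272  0.144]
(163, 328) [ 0.528 -0.269  0.132]
(163, 335) [ 0.528 -0.269  0.125]
(455, 265) [ 0.692 -0.279  0.144]
(458, 280) [ 0.693 -0.28   0.129]
(400, 305) [ 0.683 -0.228  0.056]
(215, 310) [ 0.555 -0.271  0.141]
(395, 325) [ 0.685 -0.221  0.028]
0.51 [0.155 0.156 0.158]
0.525 [0.124 0.125 0.127]
0.54 [0.132 0.134 0.135]
0.555 [0.09  0.095 0.095]
0.57 [0.086 0.086 0.086]
0.585 [0.09  0.098 0.133]
0.6 [0.133 0.133 0.134]
0.615 [0.136 0.137 0.137]
0.63 [0.135 0.136 0.136]
0.645 [0.086 0.087 0.087]
0.66 [0.086 0.086 0.087]
0.675 [0.128 0.129 0.13 ]
0.69 [0.124 0.124 0.125]
0.705 [0.147 0.147 0.15 ]
```

Request:
move_arm(series=[[-0.003,0,-0.01,0,0,0],[-0.003,0,-0.022,0,0,0],[-0.003,0,-0.032,0,0,0],[-0.003,0,-0.037,0,0,0],[-0.003,0,-0.037,0,0,0]])

```text
clock: 27.55
position: [0.6101, -0.2403, 0.0304]
ee_rot: [-2.281, -2.159, 0.001]
force: [-0.0, 0.5, -0.8]
width: 0.693
gripper_force: 30.0
```

Request:
move_arm(series=[[0,0,-0.002,0,0,0],[0,0,-0.0025,0,0,0],[0,0,-0.0025,0,0,0]])

```text
clock: 27.85
position: [0.6108, -0.2405, 0.0296]
ee_rot: [2.282, 2.159, 0.0]
force: [0.2, -0.8, -2.1]
width: 0.694
gripper_force: 30.0
```

Request:
move_arm(series=[[0,0,-0.0008,0,0,0],[0,0,-0.0008,0,0,0]])

```text
clock: 28.05
position: [0.6108, -0.2405, 0.0295]
ee_rot: [2.282, 2.159, 0.0]
force: [-1.9, 0.9, 4.0]
width: 0.693
gripper_force: 30.0
```

Request:
move_arm(series=[[0,0,0,0,0,0],[0,0,0,0,0,0],[0,0,0,0,0,0],[0,0,0,0,0,0]], claw=0.6)

```text
clock: 28.45
position: [0.6106, -0.2404, 0.0286]
ee_rot: [2.282, 2.159, 0.0]
force: [0.2, -0.1, -0.5]
width: 0.799
gripper_force: 0.0
```

Request:
move_arm(series=[[0,0,0.01,0,0,0],[0,0,0.04,0,0,0],[0,0,0.1,0,0,0],[0,0,0.16,0,0,0],[0,0,0.21,0,0,0]])

```text
clock: 28.95
position: [0.611, -0.2404, 0.1894]
ee_rot: [2.281, 2.158, 0.002]
force: [0.7, -0.3, 0.1]
width: 0.799
gripper_force: 0.0
```

Request:
move_arm(series=[[-0.03,-0.03,0.05,0,0,0],[-0.06,-0.09,0.1,0,0,0],[-0.08,-0.15,0.1,0,0,0],[-0.08,-0.2,0.1,0,0,0],[-0.08,-0.25,0.1,0,0,0]])

```text
clock: 29.45
position: [0.5491, -0.4312, 0.263]
ee_rot: [2.283, 2.155, -0.001]
force: [0.5, -0.5, -0.2]
width: 0.801
gripper_force: 0.0
```

Run:
```python
from h import *
print(readout.observe()['position'])
im,d=grab('scene','s9'); t,_=grab('top','t9')
a=cv2.resize(im[120:300,220:400],(400,400)); b=cv2.resize(t[180:320,170:380],(400,267)); b=np.vstack([b,np.zeros((133,400,3),np.uint8)]); cv2.imwrite('pics/m9.png',np.hstack([a,b])[:,:,::-1])
W=world('scene',d); fit('scene',near(W,.611,-.24,.09,.033,.05),.04,'box'); fit('top',near(world('top',_),.611,-.24,.09,.03,.05),.04,'box')
```

```text
[ 0.54911816 -0.4312287   0.26299251]
scene box cen [ 610.  -257.1] rect [ 609.1 -256.2] [76.7 64.7] 85.8 pca 73.0
top box cen [ 608.2 -239.6] rect [ 608.3 -239.7] [97.5 64.3] 89.1 pca 85.6
```

View pics/m9.png

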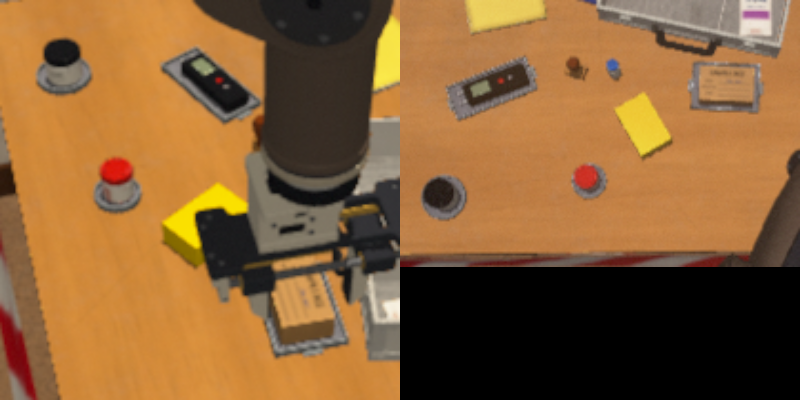

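Every item is in its insert: the meter in the long tray at top-view (490,85), the box in the broad tray at (727,85), and the jars in their dishes at (440,195) and (588,180). The stamp and vial are still standing.

Request:
move_arm(series=[[0,0,0,0,0,0],[0,0,0,0,0,0],[0,0,0,0,0,0]])

```text
clock: 29.85
position: [0.5513, -0.4262, 0.2616]
ee_rot: [2.279, 2.162, 0.001]
force: [0.5, -0.2, -0.5]
width: 0.803
gripper_force: 0.0
```

```bash
python3 -c "
from cell import ticket; print(ticket.sign_off())"
```

```text
the job is handed in; nothing more can be done
None
```

The job is handed in after about 30 s of robot time: the final pictures show both jars upright in their dishes, the meter face up and the card box printed side up in their trays, and the vial and stamp still standing where they were.

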